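# Open the filter bay of the bench fume extractor

### The arm

A 6-joint arm with a two-finger parallel gripper is mounted at the origin on the work surface. World frame = base frame: x ahead of the robot, y to its left, z up, the work surface at z = 0. Lengths are in m, angles in rad, forces in N, time in s.
With the tool pointing down it reaches from about 0.25 to 0.775 m from the base axis. Payload 4 kg.
Tool frame: the origin (TCP) lies midway between the tips of the shut fingers; the grasp point (between the pads) lies 19 mm behind it; z points along the fingers, y is the direction in which the jaws open and shut (so a half turn about z gives the same grasp; the last joint's range is limited). The gripper opens to 85 mm and grips with 20 to 120 N. Pads are 22 mm wide; open, the fingers measure 114 mm over their backs; the gripper's body (76 mm by 85 mm) begins 54 mm behind the grasp point. The pads swing forward as they close: fully open they stand 13 mm farther back than shut.
Start: joints at [-1.42, 0.087, 1.371, -0, 1.684, -0.103], TCP at [0.138, -0.532, 0.231] pointing down, gripper open.
Joint ranges: [-3.1, 3.1], [-0.76, 2.03], [0.27, 2.55], [-1.08, 4.22], [0.17, 2.65], [-2.57, 2.57]. Speed limits (rad/s): [2.79, 2.79, 3.14, 3.14, 3.14, 3.14].

### API

Orientations are given as a unit quaternion [x, y, z, w].
In Python, from bench import env, imaging, order gives the robot as it stands. The module is installed in compiled form; this text tells all that it offers.
- The arm moves only by the tool jog_arm, never from a script. Its argument "deltas" is a list of rows, each an object of numbers: "x", "y", "z": the shift along the tool's x, y, z in mm; "roll": the turn about the tool's z in rad; "jaw": the closure, from -1 (fully open) to 1 (shut). In form: [{"x": .., "y": .., "z": .., "roll": .., "jaw": ..}, ...]. A call has 1 to 5 rows; each row is the pose to reach, as a shift and turn from the pose measured when the call began, along the tool's axes at that moment; what a row does not reach only later rows make up. A row lasts 1/8 s, in which the tool goes at most 62.5 mm and 10.7 degrees, less where a joint would pass 70% of its speed; a pose out of reach is approached as far as the arm can. A call with a gripper value outside its range is refused whole. The fingers move at their own pace and stop on an object; "newtons" is the grip in N (left out, the last holds). Time passes only in rows, so rows that repeat a pose let the fingers close. It gives the time, the measured TCP pose, the force and the opening at its end, in the units of the state.
- env.get_obs(): the state, without advancing time (a new reading comes with each control period).
- imaging.read_camera(name): name is "scene" or "top"; returns a dict with "image" (400x640x3 uint8, red, green, blue), "K" (3x3 intrinsics, pixels), "D" ([k1, k2, p1, p2, k3] as OpenCV has them; the pictures are not rectified), "origin" and "orientation" of the camera in the world. Camera axes: x right, y down, z forward; pixel columns grow to the right and rows downward; lengths in m; the calibration is good to about 2 mm. A picture is of the moment at which its call begins. There is no depth.
- order.hand_in(): hands the job in, once; it reports no verdict.
The state is a dict: "time": time; "joint_positions": joint angles; "dq": joint speeds; "joint_torque": joint torques, N m; "tcp_pos": TCP position; "eef_rot": TCP orientation; "contact_force": force on the tool from outside, world axes, zero at the start; "wrist_torque": the same for the moment, N m; "finger_gap": finger opening in m.
Only numpy, scipy, OpenCV 4.12 (cv2) and the standard library are available. Lean on these libraries where they do the work, as an engineer would, in place of code of your own. Each camera call takes 0.05 s, during which the arm holds its last target. There are 200 camera calls.

### The job

The prefilter of the fume extractor on the print bench is due for a change, so open its filter bay. With a fingertip, press the yellow snap tab in until the black louvred cover springs free of its catch, then push the cover along its rails, away from the tab, until the filter is completely uncovered, and leave the cover lying flat on the machine's deck. Do not lift or tip the cover, do not touch the filter under it, and leave everything else on the bench where it is.

Things in the scene. Friction and masses are not known exactly. Their poses are not given: they have to be found in the camera images.
- extractor: Bench fume extractor: white steel box fixed to the bench, 350 mm long (its x, -180 to +170), 220 mm wide (y), flat deck 115 mm above the bench. Origin: at bench height under its middle; z up. +x is the way the cover slides off; the tab is at the -x end; all parts lie on y = 0. A hose spigot 30 mm long is on the +x end, below the deck.
- tab (a joint): Yellow snap tab, a sprung tongue hinged at its outer end (extractor x = -172 mm) and turning down into the deck: 0 = up, catch engaged; about 0.07 rad = catch clear of the cover; 0.13 rad = stop. The spring takes 1 N at first, 4 to 5 N at the stop, plus up to 5 N of catch friction until the cover is free. Let go, it springs back up.
- tab_pad (a point): Centre of the top of the tab's thumb pad (yellow, three dark ribs, 26 mm along x, 32 mm along y), at extractor x = -132, y = 0, 9 mm above the deck. Press here straight down; at the stop it has gone down 5 mm and is still above the deck. The cover's back is 27 mm away. At y = +-43 to +-61 mm two black plunger housings, 16 mm high, flank the way to the cover.
- cover: Black louvred filter cover, loose, 0.12 kg: flange 120 (x) by 140 (y) by 4 mm, hood 124 mm wide rising to 18 mm above the deck. Origin: centre of its underside; axes as the extractor's. Seated: extractor x = -45, y = 0, z = 115 mm; the catch holds it. Tab pressed home: spring plungers push it about 18 mm along +x and it stays there; it then slides with about 1 N.
- cover_back (a point): Centre of the upright back face of the cover's hood (124 mm wide, from the deck to 18 mm above it, facing the tab, extractor -x), 11 mm above the deck. Push here along extractor +x. Seated it is at extractor x = -105 mm.
- bay_edge (a point): Middle of the filter bay's far edge, on the deck at extractor x = 0, y = 0. The bay spans x -85 to 0, y -55 to +55 mm; it is wholly uncovered once the cover's back is here or beyond. Fixed to the extractor.
- deck_stop (a point): Foot of the upturned lip (12 mm high) at the end of the deck, at extractor x = +160, y = 0, deck height. It stops the cover after about 145 mm of travel. The cover's rails (inner faces at y = +-71.5 mm, 9 mm high, with an overhang that keeps its flange down) run from x = -105 to +20 mm; beyond is bare deck.
- filter: Pleated paper prefilter in a blue frame, 83 mm (x) by 108 mm (y), in the bay under the cover; fixed. Origin: centre of its underside, at extractor x = -42.5, y = 0; its pleats lie 3 to 7 mm below the deck. Not to be touched.
- tin_blue: Ink tin with a blue band, 68 mm diameter, 50 mm high, loose, standing beside the extractor at its -y side. Origin: centre of its underside.
- tin_red: Ink tin with a red band, 68 mm diameter, 50 mm high, loose, standing beside the extractor at its -y side. Origin: centre of its underside.
- spare_filter: Spare prefilter, white pleats in a blue frame, 83 by 108 by 16 mm, loose, lying on the bench at the +y side of the extractor. Origin: centre of its underside.
- brayer: Ink roller (rubber roller 100 mm long, wooden handle), 180 mm long, 45 mm high, loose, lying on the glass ink slab to the left. Origin: under the middle of its roller.
- palette_knife: Palette knife, 210 mm long, loose, lying on the glass ink slab. Origin: centre of its underside.
- wash_bottle: White wash bottle with a red cap, 66 mm diameter, 170 mm high, loose, standing to the right. Origin: centre of its underside.
- brush_jar: Empty glass jar, 76 mm diameter, 100 mm high, loose, standing to the right. Origin: centre of its underside.
Not all that is in view belongs to the job. Of the things like the cover, leave any that is orange or purple; of the rest the larger one is meant.

How it is judged:
On the way, in this order (a step that is already met when the one before it is completed fails the run):
1. the snap tab is pressed in, with the cover still on its seat (value of joint tab above 0.055 rad and x of cover_back in the frame of extractor below -0.07 m).
2. the cover is pushed along until the filter is uncovered (x of cover_back in the frame of extractor above -0.002 m), for 0.1 s.
At the end, for the whole second after the job is handed in: The cover lies still and flat on the deck (within 4 mm of deck height, tilted less than 0.04 rad), its back face at or beyond the far edge of the filter bay (2 mm tolerance), and the snap tab has sprung back up (below 0.03 rad) (x of cover_back in the frame of extractor above -0.002 m and z of cover in the frame of extractor between 0.111 and 0.119 m and angle between cover's own z axis and vertical below 0.04 rad and linear speed of cover below 0.01 m/s and value of joint tab below 0.03 rad); the robot touches nothing.
It fails at once if the cover is lifted more than 10 mm off the deck or tipped more than 0.15 rad (z of cover in the frame of extractor above 0.125 m or angle between cover's own z axis and vertical above 0.15 rad).
It fails at once if the robot touches the filter with more than 1 N (contact force between any of the fingers, the arm and filter above 1 N).
It fails at once if a bystander is moved more than 20 mm (distance of any of tin_blue, tin_red, spare_filter, brayer, palette_knife, wash_bottle, brush_jar from where it was at the start of the episode above 0.02 m).
It also fails if it takes over 38 s, if anything falls off the work surface, if the arm or the gripper's body presses on something with over 40 N, if the wrist force passes 120 N, or if a joint passes its speed limit or range.

## Working session

There is one attempt and no reset: what is moved stays moved. The work goes in short steps, Python scripts to look and compute and a tool call to move; the robot and the scene stay as the last step left them, time stands still between calls to the robot, and variables do not carry over. Pictures are saved under pics/ and viewed, about 8 in all and at most 12, crops included, and the job is handed in when it is done.

Besides the shell and the picture viewer there is one more tool, called after "Request:" as name(argument=value, ...) on one line, values as JSON. jog_arm: Moves the arm, as the interface text tells. Its arguments: {"type":"object","properties":{"deltas":{"type":"array"},"newtons":{"type":"number"}},"required":["deltas"]}

```bash
mkdir -p pics
cat > h.py <<'E'
import numpy as np, cv2
from scipy.spatial.transform import Rotation as R
from bench import env, imaging, order
def cam(n):
    c=imaging.read_camera(n); c={k:(np.array(v) if k!='image' else v) for k,v in c.items()}
    return c
def save(n,img): cv2.imwrite('pics/'+n+'.png',cv2.cvtColor(img,cv2.COLOR_RGB2BGR))
def ray(c,p):
    u=cv2.undistortPoints(np.array(p,float).reshape(-1,1,2),c['K'],c['D']).reshape(-1,2)
    d=np.c_[u,np.ones(len(u))]; return R.from_quat(c['orientation']).apply(d)
def plane(c,p,z):
    d=ray(c,p); return c['origin']+d*((z-c['origin'][2])/d[:,2])[:,None]
def proj(c,P):
    r=R.from_quat(c['orientation']).inv(); rv=r.as_rotvec(); t=-r.apply(c['origin'])
    return cv2.projectPoints(np.array(P,float).reshape(-1,1,3),rv,t,c['K'],c['D'])[0].reshape(-1,2)
def tri(c1,p1,c2,p2):
    a=ray(c1,p1)[0];b=ray(c2,p2)[0]
    s=np.linalg.lstsq(np.c_[a,-b],c2['origin']-c1['origin'],rcond=None)[0]
    A=c1['origin']+a*s[0];B=c2['origin']+b*s[1]; return (A+B)/2,np.linalg.norm(A-B)
E
python3 - <<'E'
from h import *
for n in('top','scene'):
    c=cam(n); save(n+'0',c['image']); print(n,c['origin'],R.from_quat(c['orientation']).as_matrix().round(2).tolist(),c['K'].round(0).tolist())
o=env.get_obs();print(o)
E
```

```text
top [0.31154522 0.03546501 1.41170357] [[-0.0, -0.98, 0.18], [-1.0, 0.0, -0.0], [0.0, -0.18, -0.98]] [[364.0, 0.0, 324.0], [0.0, 364.0, 199.0], [0.0, 0.0, 1.0]]
scene [1.33043176 0.97400345 0.95166786] [[-0.77, 0.35, -0.52], [0.63, 0.44, -0.64], [0.0, -0.83, -0.56]] [[426.0, 0.0, 326.0], [0.0, 426.0, 202.0], [0.0, 0.0, 1.0]]
{'time': 0.1, 'joint_positions': array([-1.42011891e+00,  8.79193591e-02,  1.37213007e+00,  2.12440874e-05,
        1.68363298e+00, -1.03117834e-01]), 'dq': array([ 0.0002969 , -0.00140328, -0.00378704, -0.00040728,  0.00124514,
        0.00096489]), 'joint_torque': array([ 1.57253737e-03, -3.53016615e+01, -3.14218998e+01, -2.34779154e-04,
        7.94816064e-03,  1.81260720e-05]), 'tcp_pos': array([ 0.13801653, -0.53192329,  0.23022161]), 'eef_rot': array([ 9.91958604e-01,  1.26558432e-01, -1.42918987e-05, -1.04483425e-03]), 'contact_force': array([ 0.32323504, -0.88645992,  0.84397091]), 'wrist_torque': array([-0.03036143,  0.04625541,  0.01897084]), 'finger_gap': 0.08542876595097758}
```

View pics/top0.png

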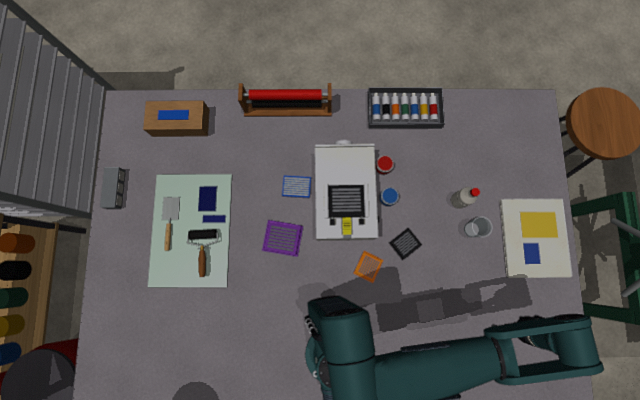

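View pics/scene0.png

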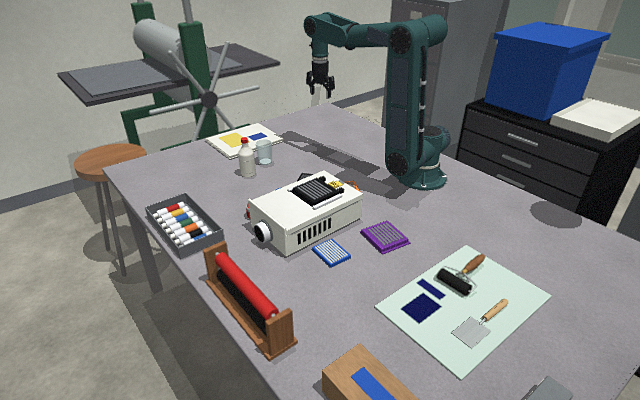

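The top view shows four things that could be the cover:
- black louvred cover on the white extractor, (346,200)
- small black louvred piece on the bench, (405,243)
- purple one, (283,238)
- orange one, (369,266)

The larger black one, on the extractor at (346,200), is the one meant. The yellow tab is at (347,227). In the scene view the cover is at (318,190) and the tab at (338,185).

Run:
```python
from h import *
t=cam('top'); s=cam('scene')
def yel(c,box):
    x0,y0,x1,y1=box; im=c['image'][y0:y1,x0:x1]; h=cv2.cvtColor(im,cv2.COLOR_RGB2HSV)
    m=cv2.inRange(h,(20,110,80),(36,255,255)); n,l,st,ce=cv2.connectedComponentsWithStats(m)
    for i in range(1,n):
        if st[i][4]>3: print('yellow',st[i]+[x0,y0,0,0,0],(ce[i]+[x0,y0]).round(1))
yel(t,(310,140,385,245)); yel(s,(290,165,370,215))
# deck outline, top view
b=(300,130,400,250); im=t['image'][b[1]:b[3],b[0]:b[2]]; h=cv2.cvtColor(im,cv2.COLOR_RGB2HSV)
m=cv2.inRange(h,(0,0,185),(180,40,255)); m=cv2.morphologyEx(m,cv2.MORPH_OPEN,np.ones((3,3)))
cs=max(cv2.findContours(m,0,2)[0],key=cv2.contourArea); r=cv2.minAreaRect(cs)
bp=cv2.boxPoints(r)+[b[0],b[1]]; print('deck',bp.round(1).tolist()); P=plane(t,bp,.115);print(P.round(3).tolist())
d=cv2.inRange(h,(0,0,0),(180,255,90)); 
n,l,st,ce=cv2.connectedComponentsWithStats(d)
for i in range(1,n):
    if st[i][4]>150:
        cc=cv2.findContours((l==i).astype('uint8'),0,2)[0][0]; q=cv2.boxPoints(cv2.minAreaRect(cc))+[b[0],b[1]]
        print('dark',st[i],q.round(1).tolist(),plane(t,q,.133)[:,:2].round(3).tolist())
A=cv2.resize(t['image'][140:250,300:430],None,fx=5,fy=5,interpolation=cv2.INTER_CUBIC)[:,:650]
save('crop_t',A)
save('crop_s',cv2.resize(s['image'][160:270,235:370],None,fx=5,fy=5,interpolation=cv2.INTER_CUBIC))
```

```text
yellow [342 217  10  18 167] [346.5 225.5]
yellow [329 181  14   8  63] [335.1 183.9]Traceback (most recent call last):
  File "<stdin>", line 12, in <module>
ValueError: max() iterable argument is empty
```

Run:
```python
from h import *
t=cam('top'); s=cam('scene')
b=(300,130,400,250); im=t['image'][b[1]:b[3],b[0]:b[2]]; g=cv2.cvtColor(im,cv2.COLOR_RGB2GRAY)
print('levels',g[30,50],g[100,25],g[60,5])
th,m=cv2.threshold(g,165,255,0); m=cv2.morphologyEx(m,cv2.MORPH_OPEN,np.ones((3,3)))
cs=max(cv2.findContours(m,0,2)[0],key=cv2.contourArea); r=cv2.minAreaRect(cs)
bp=cv2.boxPoints(r)+[b[0],b[1]]; print('deck',bp.round(1).tolist()); P=plane(t,bp,.115);print(P[:,:2].round(3).tolist())
d=cv2.inRange(g,0,75)
n,l,st,ce=cv2.connectedComponentsWithStats(d)
for i in range(1,n):
    if st[i][4]>100:
        cc=cv2.findContours((l==i).astype('uint8'),0,2)[0][0]; q=cv2.boxPoints(cv2.minAreaRect(cc))+[b[0],b[1]]
        print('dark',st[i],q.round(1).tolist(),plane(t,q,.133)[:,:2].round(3).tolist())
print('tri yellow',tri(t,[346.5,225.5],s,[335.1,183.9]))
save('crop_t',cv2.resize(t['image'][135:250,300:430],None,fx=5,fy=5,interpolation=cv2.INTER_CUBIC))
save('crop_s',cv2.resize(s['image'][160:270,235:370],None,fx=5,fy=5,interpolation=cv2.INTER_CUBIC))
```

```text
levels 162 164 124Traceback (most recent call last):
  File "<stdin>", line 6, in <module>
ValueError: max() iterable argument is empty
```

```bash
cat > m.py <<'E'
from h import *
t=cam('top'); s=cam('scene')
save('crop_t',cv2.resize(t['image'][135:250,300:430],None,fx=5,fy=5,interpolation=cv2.INTER_CUBIC))
save('crop_s',cv2.resize(s['image'][160:270,235:370],None,fx=5,fy=5,interpolation=cv2.INTER_CUBIC))
b=(300,130,400,250); im=t['image'][b[1]:b[3],b[0]:b[2]]; g=cv2.cvtColor(im,cv2.COLOR_RGB2GRAY)
th,m=cv2.threshold(g,145,255,0); m=cv2.morphologyEx(m,cv2.MORPH_OPEN,np.ones((3,3)))
cs=max(cv2.findContours(m,0,2)[0],key=cv2.contourArea); r=cv2.minAreaRect(cs)
bp=cv2.boxPoints(r)+[b[0],b[1]]; print('deck',bp.round(1).tolist()); P=plane(t,bp,.115);print(P[:,:2].round(3).tolist())
d=cv2.inRange(g,0,65)
n,l,st,ce=cv2.connectedComponentsWithStats(d)
for i in range(1,n):
    if st[i][4]>20:
        cc=cv2.findContours((l==i).astype('uint8'),0,2)[0][0]; q=cv2.boxPoints(cv2.minAreaRect(cc))+[b[0],b[1]]
        print('dark',st[i],q.round(1).tolist(),plane(t,q,.133)[:,:2].round(3).tolist())
print('tri yellow',tri(t,[346.5,225.5],s,[335.1,183.9]))
E
python3 m.py
```

```text
deck [[314.9, 147.5], [375.1, 146.7], [376.3, 236.7], [316.2, 237.5]]
[[0.75, 0.063], [0.753, -0.161], [0.418, -0.156], [0.416, 0.058]]
dark [ 75  20  19  86 313] [[374.1, 150.0], [392.0, 149.1], [396.5, 234.2], [378.6, 235.1]] [[0.734, -0.155], [0.738, -0.221], [0.425, -0.225], [0.422, -0.162]]
dark [ 78  26  14  14 149] [[378.0, 156.0], [391.0, 156.0], [391.0, 169.0], [378.0, 169.0]] [[0.711, -0.168], [0.711, -0.216], [0.662, -0.214], [0.662, -0.167]]
dark [ 6 48  6 20 33] [[305.8, 197.0], [310.0, 177.8], [313.2, 178.5], [309.0, 197.7]] [[0.559, 0.095], [0.63, 0.08], [0.627, 0.068], [0.557, 0.083]]
dark [ 28  55  37  33 705] [[327.6, 185.4], [362.9, 184.1], [364.2, 216.1], [328.8, 217.5]] [[0.601, 0.016], [0.606, -0.111], [0.49, -0.113], [0.485, 0.013]]
dark [ 83  58  14  15 147] [[380.5, 195.5], [389.5, 186.5], [398.5, 195.5], [389.5, 204.5]] [[0.564, -0.173], [0.597, -0.206], [0.564, -0.237], [0.531, -0.204]]
dark [30 89  5  6 29] [[330.0, 219.0], [334.0, 219.0], [334.0, 224.0], [330.0, 224.0]] [[0.48, 0.009], [0.48, -0.006], [0.462, -0.005], [0.462, 0.009]]
dark [59 89  5  5 25] [[359.0, 219.0], [363.0, 219.0], [363.0, 223.0], [359.0, 223.0]] [[0.479, -0.094], [0.479, -0.108], [0.465, -0.108], [0.465, -0.094]]
dark [ 0 95  3 14 27] [[300.0, 225.0], [302.0, 225.0], [302.0, 238.0], [300.0, 238.0]] [[0.459, 0.114], [0.459, 0.107], [0.413, 0.107], [0.413, 0.114]]
dark [ 89 104  11  16  93] [[389.0, 234.0], [399.0, 234.0], [399.0, 249.0], [389.0, 249.0]] [[0.426, -0.198], [0.426, -0.234], [0.373, -0.232], [0.374, -0.197]]
tri yellow (array([ 0.45532196, -0.04756776,  0.11731251]), np.float64(0.008121432039439536))
```

View pics/crop_t.png

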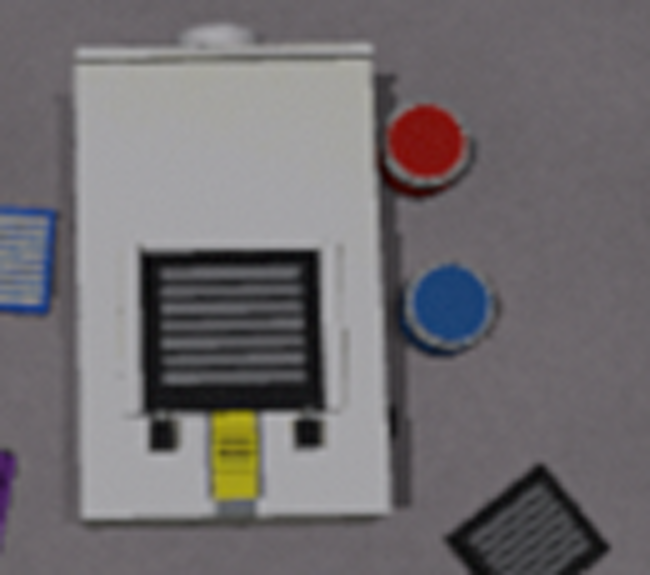

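View pics/crop_s.png

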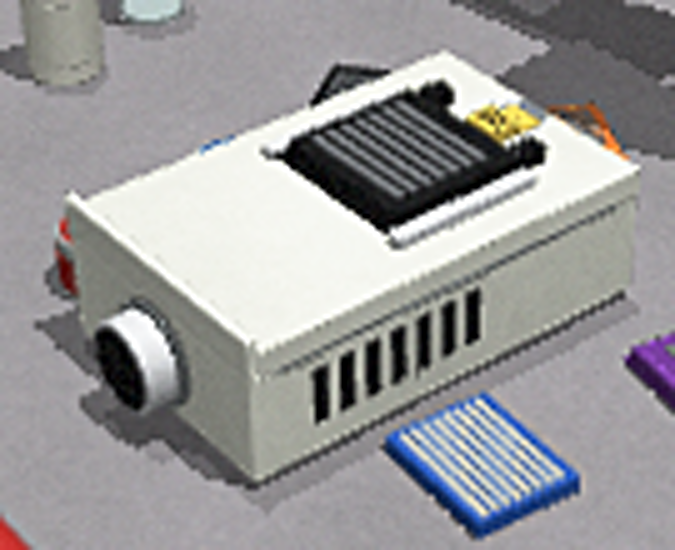

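The close crop confirms the choice. The larger black louvred cover sits seated on the extractor's deck (crop 230,330 → px 346,201), with the yellow tab below it (crop 235,455 → px 347,226) between two black housings (px 332,221 and 361,221). The small black look-alike lies on the bench at px (407,243).

Next I fit the extractor's pose from its deck and lip corners in both views.

```bash
cat > pose.py <<'E'
from h import *
t=cam('top'); s=cam('scene')
M=np.array([[-180,110],[-180,-110],[170,110],[170,-110]])/1000
Zs=[.115,.115,.127,.127]
T=[[316.4,238.6],[378.2,237.6],[315,144.6],[374.6,144]]
S=[[363,194.4],[324,170.4],[285.4,229],[248.6,199.4]]
W=[]
for c,p in((t,T),(s,S)):
    q=np.array([plane(c,[a],z)[0,:2] for a,z in zip(p,Zs)]); print(q.round(4).tolist()); W.append(q)
for name,m,w in(('top',M,W[0]),('scene',M,W[1]),('both',np.r_[M,M],np.r_[W[0],W[1]])):
    a=m-m.mean(0); b=w-w.mean(0); th=np.arctan2((a[:,0]*b[:,1]-a[:,1]*b[:,0]).sum(),(a*b).sum())
    Rm=np.array([[np.cos(th),-np.sin(th)],[np.sin(th),np.cos(th)]]); o=w.mean(0)-Rm@m.mean(0)
    print(name,'origin',o.round(4),'yaw',round(th,4),'res',(w-(m@Rm.T+o)).round(3).tolist())
    pad=Rm@[-.132,0]+o; print('pad',pad.round(4),'cover_back',(Rm@[-.105,0]+o).round(4),'edge',o.round(4))
h=plane(t,[[332,221.5],[361,221]],.131); print('housings',h.round(4).tolist())
for i in range(4): print('height',tri(t,T[i],s,S[i])[0].round(3))
E
python3 pose.py
```

```text
[[0.4121, 0.0569], [0.4149, -0.1628], [0.7573, 0.0621], [0.7593, -0.1583]]
[[0.4187, 0.0703], [0.4199, -0.1506], [0.7582, 0.0749], [0.7622, -0.1423]]
top origin [ 0.5909 -0.0504] yaw 0.0132 res [[0.003, -0.0], [0.003, 0.0], [-0.002, 0.0], [-0.003, -0.0]]
pad [ 0.4589 -0.0522] cover_back [ 0.4859 -0.0518] edge [ 0.5909 -0.0504]
scene origin [ 0.5947 -0.0368] yaw 0.0169 res [[0.006, 0.0], [0.003, -0.001], [-0.005, -0.001], [-0.004, 0.002]]
pad [ 0.4628 -0.0391] cover_back [ 0.4898 -0.0386] edge [ 0.5947 -0.0368]
both origin [ 0.5928 -0.0436] yaw 0.015 res [[0.001, -0.007], [0.0, -0.006], [-0.004, -0.007], [-0.005, -0.007], [0.007, 0.007], [0.005, 0.006], [-0.003, 0.006], [-0.002, 0.009]]
pad [ 0.4608 -0.0456] cover_back [ 0.4878 -0.0452] edge [ 0.5928 -0.0436]
housings [[0.471, 0.0015, 0.131], [0.4725, -0.1011, 0.131]]
height [0.411 0.059 0.106]
height [ 0.414 -0.162  0.108]
height [0.756 0.065 0.121]
height [ 0.759 -0.157  0.119]
```

Request:
jog_arm(deltas=[{"x": 20, "y": -50, "z": 0, "roll": 0.12, "jaw": 1}, {"x": 40, "y": -100, "z": 0, "roll": 0.24, "jaw": 1}, {"x": 80, "y": -140, "z": 0, "roll": 0.24, "jaw": 1}, {"x": 120, "y": -180, "z": 0, "roll": 0.24, "jaw": 1}, {"x": 160, "y": -210, "z": 0, "roll": 0.24, "jaw": 1}])

```text
time: 1.12
tcp_pos: [0.2407, -0.2873, 0.2317]
eef_rot: [1.0, 0.007, 0.001, 0.001]
contact_force: [0.2, -0.1, -0.1]
finger_gap: -0.0
```

The two views differ by about 13 mm in y, so I'll use the visible gripper tip, whose true pose is known, to check the camera bias near the tab.

Request:
jog_arm(deltas=[{"x": 40, "y": -44, "z": 0, "jaw": 1}, {"x": 80, "y": -88, "z": 0, "jaw": 1}, {"x": 120, "y": -132, "z": 5, "jaw": 1}, {"x": 155, "y": -170, "z": 10, "jaw": 1}, {"x": 175, "y": -190, "z": 15, "jaw": 1}])

```text
invalid input at $.deltas[0]: expected keys x, y, z, roll, jaw
```

Request:
jog_arm(deltas=[{"x": 15, "y": -20, "z": 10, "jaw": 1}, {"x": 30, "y": -38, "z": 20, "jaw": 1}, {"x": 42, "y": -47, "z": 30, "jaw": 1}, {"x": 42, "y": -47, "z": 30, "jaw": 1}])

```text
invalid input at $.deltas[0]: expected keys x, y, z, roll, jaw
```

Run:
```python
from h import *
t=cam('top'); s=cam('scene'); o=env.get_obs(); P=o['tcp_pos']; print(P,o['eef_rot'])
print('tcp px top',proj(t,[P]),'scene',proj(s,[P]))
x,y=295,140
A=cv2.resize(s['image'][y:y+70,x:x+80],None,fx=8,fy=8,interpolation=cv2.INTER_CUBIC)
save('tip_s',A); print('crop tip',((proj(s,[P])-[x,y]+.5)*8-.5))
```

```text
[ 0.24230077 -0.28580017  0.2319222 ] [9.99946321e-01 1.02982675e-02 1.13293978e-03 1.33780411e-04]
tcp px top [[424.17744013 289.13453567]] scene [[336.7382145  120.04434742]]
crop tip [[ 337.405716   -156.14522067]]
```

View pics/tip_s.png

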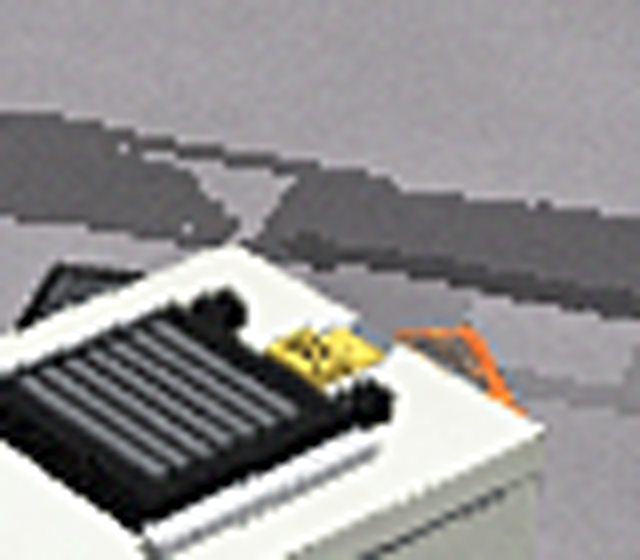

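This crop shows the tab at crop (325,355) and the deck's near corner at (545,430). The gripper isn't in it because the moves were refused for lacking the "roll" key. I'll resend them with it.

Request:
jog_arm(deltas=[{"x": 40, "y": -44, "z": 0, "roll": 0, "jaw": 1}, {"x": 80, "y": -88, "z": 0, "roll": 0, "jaw": 1}, {"x": 120, "y": -132, "z": 5, "roll": 0, "jaw": 1}, {"x": 155, "y": -170, "z": 10, "roll": 0, "jaw": 1}, {"x": 175, "y": -190, "z": 15, "roll": 0, "jaw": 1}])

```text
time: 1.85
tcp_pos: [0.4147, -0.0911, 0.2172]
eef_rot: [1.0, 0.011, 0.001, 0.0]
contact_force: [-0.3, -0.5, 0.4]
finger_gap: -0.0
```

Request:
jog_arm(deltas=[{"x": 15, "y": -20, "z": 10, "roll": 0, "jaw": 1}, {"x": 30, "y": -38, "z": 20, "roll": 0, "jaw": 1}, {"x": 42, "y": -47, "z": 30, "roll": 0, "jaw": 1}, {"x": 42, "y": -47, "z": 30, "roll": 0, "jaw": 1}])

```text
time: 2.35
tcp_pos: [0.4555, -0.0433, 0.1861]
eef_rot: [1.0, 0.012, 0.0, 0.0]
contact_force: [-0.7, -0.8, -0.4]
finger_gap: 0.0001
```

Run:
```python
from h import *
t=cam('top'); s=cam('scene'); o=env.get_obs(); P=o['tcp_pos']; print(P,o['eef_rot'],o['contact_force'])
print('tcp px top',proj(t,[P]),'scene',proj(s,[P]))
x,y=295,130
A=cv2.resize(s['image'][y:y+75,x:x+80],None,fx=7,fy=7,interpolation=cv2.INTER_CUBIC)
save('tip_s2',A); print('crop tip',((proj(s,[P])-[x,y]+.5)*7-.5))
```

```text
[ 0.45552577 -0.0439107   0.18730117] [9.99938480e-01 1.10258247e-02 1.06735615e-03 5.72002206e-04] [-1.02178097  0.20726795  0.83530063]
tcp px top [[345.91331567 223.95616982]] scene [[334.91052907 167.68632441]]
crop tip [[282.3737035  266.80427086]]
```

View pics/tip_s2.png

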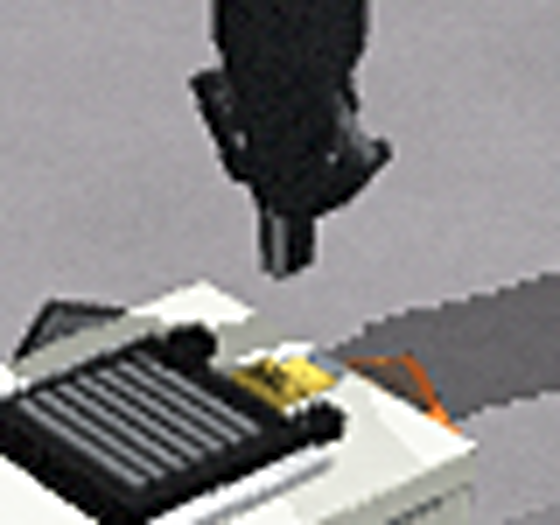

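The tip appears at crop (286,270), against a predicted (282,267), so the scene camera's bias is only about 0.5 px. The tab ribs are at about crop (285,382). I'll work out the pad position with that correction, cross-checked by the housings.

Run:
```python
from h import *
t=cam('top'); s=cam('scene')
f=lambda p:(np.array(p,float)+.5)/7-.5+[295,130]
b=(np.array([286,270])-[282.4,266.8])/7
for n,p,z in(('ribs',[285,382],.124),('hous-y',[196,345],.131),('hous+y',[326,420],.131),('corner+y',[472,442],.115),('corner-y',[203,284],.115)):
    print(n,plane(s,[f(p)-b],z)[0].round(4))
g=lambda p:(np.array(p,float)+.5)/5-.5+[300,135]
for n,p,z in(('ribs',[236,453],.124),('hous+y',[162,434],.131),('hous-y',[308,432],.131),('corner+y',[82,518],.115),('corner-y',[391,513],.115)):
    print('top',n,plane(t,[g(p)],z)[0].round(4))
print(tri(t,g([236,453]),s,f([285,382])-b))
```

```text
ribs [ 0.46   -0.0378  0.124 ]
hous-y [ 0.4802 -0.0875  0.131 ]
hous+y [0.4748 0.0121 0.131 ]
corner+y [0.4132 0.0565 0.115 ]
corner-y [ 0.4192 -0.1573  0.115 ]
top ribs [ 0.4585 -0.0511  0.124 ]
top hous+y [0.4714 0.0015 0.131 ]
top hous-y [ 0.4725 -0.1018  0.131 ]
top corner+y [0.4135 0.0584 0.115 ]
top corner-y [ 0.4163 -0.1614  0.115 ]
(array([ 0.45623291, -0.04853495,  0.11815636]), np.float64(0.008298460991737398))
```

The deck corners now agree between the views to 1–2 mm. The pad is at about (0.460, -0.050). I'll centre above it and come down to just above.

Request:
jog_arm(deltas=[{"x": 5, "y": 6, "z": 15, "roll": 0.007, "jaw": 1}, {"x": 5, "y": 6, "z": 35, "roll": 0.007, "jaw": 1}, {"x": 5, "y": 6, "z": 50, "roll": 0.007, "jaw": 1}, {"x": 5, "y": 6, "z": 57, "roll": 0.007, "jaw": 1}, {"x": 5, "y": 6, "z": 57, "roll": 0.007, "jaw": 1}])

```text
time: 3.18
tcp_pos: [0.4606, -0.05, 0.1302]
eef_rot: [1.0, 0.007, 0.001, 0.0]
contact_force: [0.4, 0.7, -0.2]
finger_gap: 0.0
```

Run:
```python
from h import *
s=cam('scene'); o=env.get_obs(); P=o['tcp_pos']; print(P,o['eef_rot'],o['contact_force'])
x,y=295,145
save('tip_s3',cv2.resize(s['image'][y:y+65,x:x+80],None,fx=8,fy=8,interpolation=cv2.INTER_CUBIC)); print('crop tip',((proj(s,[P])-[x,y]+.5)*8-.5))
```

```text
[ 0.46109684 -0.05000025  0.13098084] [9.99971645e-01 7.27249426e-03 1.85235459e-03 6.23236697e-04] [ 0.26410333 -0.48647854 -0.11299205]
crop tip [[303.13448999 290.03439942]]
```

View pics/tip_s3.png

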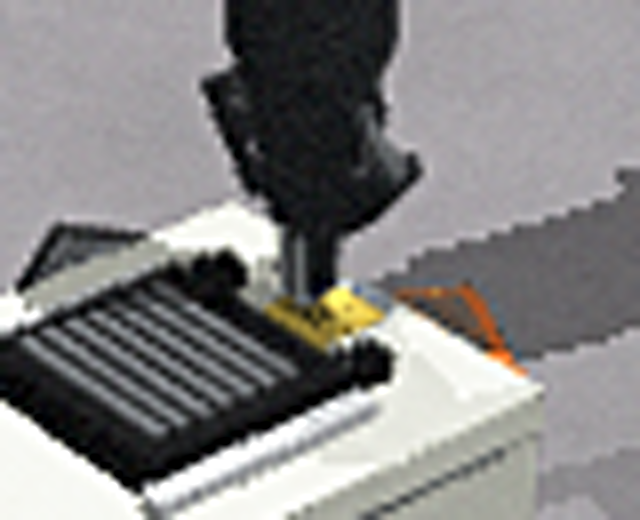

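The tip hangs just above the ribbed pad (tip at crop 310,298, ribs at about 318,315), within about 3 mm of centre. I'll press down in small steps.

Request:
jog_arm(deltas=[{"x": -2, "y": -2, "z": 3, "roll": 0, "jaw": 1}, {"x": -2, "y": -2, "z": 6, "roll": 0, "jaw": 1}, {"x": -2, "y": -2, "z": 8, "roll": 0, "jaw": 1}, {"x": -2, "y": -2, "z": 8, "roll": 0, "jaw": 1}])

```text
time: 3.72
tcp_pos: [0.4593, -0.048, 0.1235]
eef_rot: [1.0, 0.007, 0.002, 0.001]
contact_force: [-0.8, 0.6, 4.6]
finger_gap: 0.0
```

Request:
jog_arm(deltas=[{"x": 0, "y": 0, "z": 1.5, "roll": 0, "jaw": 1}, {"x": 0, "y": 0, "z": 3, "roll": 0, "jaw": 1}, {"x": 0, "y": 0, "z": 4, "roll": 0, "jaw": 1}, {"x": 0, "y": 0, "z": 4, "roll": 0, "jaw": 1}])

```text
time: 4.22
tcp_pos: [0.4598, -0.048, 0.12]
eef_rot: [1.0, 0.007, 0.003, 0.001]
contact_force: [0.6, 1.4, 4.9]
finger_gap: 0.0
```

Request:
jog_arm(deltas=[{"x": 0, "y": 0, "z": 1, "roll": 0, "jaw": 1}, {"x": 0, "y": 0, "z": 1.5, "roll": 0, "jaw": 1}, {"x": 0, "y": 0, "z": 1.5, "roll": 0, "jaw": 1}])

```text
time: 4.6
tcp_pos: [0.4599, -0.048, 0.1198]
eef_rot: [1.0, 0.007, 0.003, 0.001]
contact_force: [-3.8, 0.2, 9.5]
finger_gap: -0.0002
```

Run:
```python
from h import *
s=cam('scene'); o=env.get_obs(); print(o['tcp_pos'],o['contact_force'])
x,y=275,145
save('press',cv2.resize(s['image'][y:y+75,x:x+100],None,fx=7,fy=7,interpolation=cv2.INTER_CUBIC))
```

```text
[ 0.45993037 -0.04799243  0.11975938] [-3.2465363   1.33744634  9.66732631]
```

View pics/press.png

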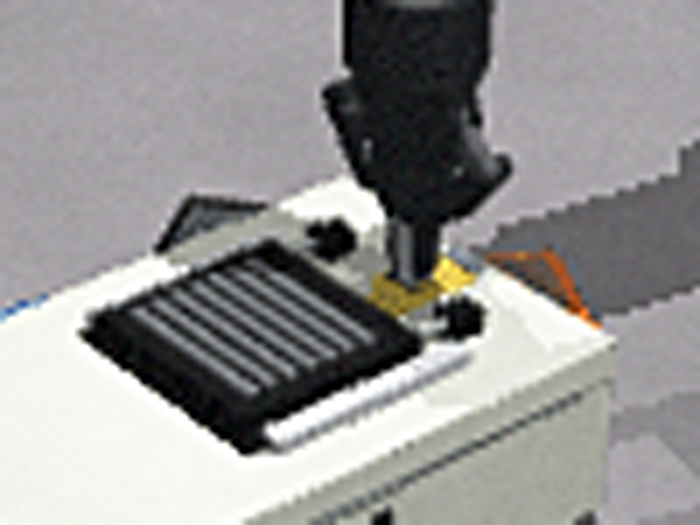

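The cover has sprung clear: its back edge (crop 420,340) now stands well off the housings, and the plunger rods show. Force rose to 9.7 N at the stop. Next I lift off, shift forward behind the cover and come down between the pad and the cover's back.

Request:
jog_arm(deltas=[{"x": 0, "y": 0, "z": -10, "roll": 0, "jaw": 1}, {"x": 0, "y": 0, "z": -28, "roll": 0, "jaw": 1}, {"x": 10, "y": 1, "z": -30, "roll": 0, "jaw": 1}, {"x": 25, "y": 1, "z": -30, "roll": 0, "jaw": 1}, {"x": 25, "y": 1, "z": -30, "roll": 0, "jaw": 1}])

```text
time: 5.28
tcp_pos: [0.4855, -0.0486, 0.1491]
eef_rot: [1.0, 0.007, 0.003, 0.001]
contact_force: [-0.1, -1.3, 0.1]
finger_gap: 0.0002
```

Request:
jog_arm(deltas=[{"x": 0, "y": 0, "z": 10, "roll": 0, "jaw": 1}, {"x": 0, "y": 0, "z": 19, "roll": 0, "jaw": 1}, {"x": 0, "y": 0, "z": 22, "roll": 0, "jaw": 1}, {"x": 0, "y": 0, "z": 22, "roll": 0, "jaw": 1}])

```text
time: 5.78
tcp_pos: [0.4852, -0.0485, 0.1265]
eef_rot: [1.0, 0.007, 0.002, 0.0]
contact_force: [-0.2, 0.2, 0.4]
finger_gap: -0.0003
```

Request:
jog_arm(deltas=[{"x": 5, "y": 0, "z": 0, "roll": 0, "jaw": 1}, {"x": 12, "y": 0, "z": 0, "roll": 0, "jaw": 1}, {"x": 20, "y": 0, "z": 1, "roll": 0, "jaw": 1}, {"x": 28, "y": 0, "z": 2, "roll": 0, "jaw": 1}, {"x": 36, "y": 0, "z": 2, "roll": 0, "jaw": 1}])

```text
time: 6.4
tcp_pos: [0.5216, -0.048, 0.1245]
eef_rot: [1.0, 0.008, 0.002, 0.0]
contact_force: [-1.7, -0.1, 1.4]
finger_gap: 0.0001
```

Request:
jog_arm(deltas=[{"x": 10, "y": 0, "z": 0, "roll": 0, "jaw": 1}, {"x": 20, "y": 0, "z": 0, "roll": 0, "jaw": 1}, {"x": 30, "y": 0, "z": 0, "roll": 0, "jaw": 1}, {"x": 40, "y": 0, "z": 0, "roll": 0, "jaw": 1}, {"x": 48, "y": 0, "z": 0, "roll": 0, "jaw": 1}])

```text
time: 7.02
tcp_pos: [0.5704, -0.0472, 0.1246]
eef_rot: [1.0, 0.008, 0.002, 0.0]
contact_force: [-1.3, 0.5, 1.3]
finger_gap: -0.0003
```

Request:
jog_arm(deltas=[{"x": 8, "y": 0, "z": 0, "roll": 0, "jaw": 1}, {"x": 16, "y": 0, "z": 0, "roll": 0, "jaw": 1}, {"x": 23, "y": 0, "z": 0, "roll": 0, "jaw": 1}, {"x": 28, "y": 0, "z": 0, "roll": 0, "jaw": 1}, {"x": 30, "y": 0, "z": 0, "roll": 0, "jaw": 1}])

```text
time: 7.65
tcp_pos: [0.6006, -0.0468, 0.1246]
eef_rot: [1.0, 0.008, 0.002, 0.0]
contact_force: [-2.3, 0.1, 0.7]
finger_gap: 0.0
```

Run:
```python
from h import *
s=cam('scene'); o=env.get_obs(); print(o['tcp_pos'],o['contact_force'])
x,y=245,145
save('pushed',cv2.resize(s['image'][y:y+80,x:x+120],None,fx=6,fy=6,interpolation=cv2.INTER_CUBIC))
```

```text
[ 0.60074547 -0.04676074  0.12460279] [-0.96256182  0.23266044  0.36059199]
```

View pics/pushed.png

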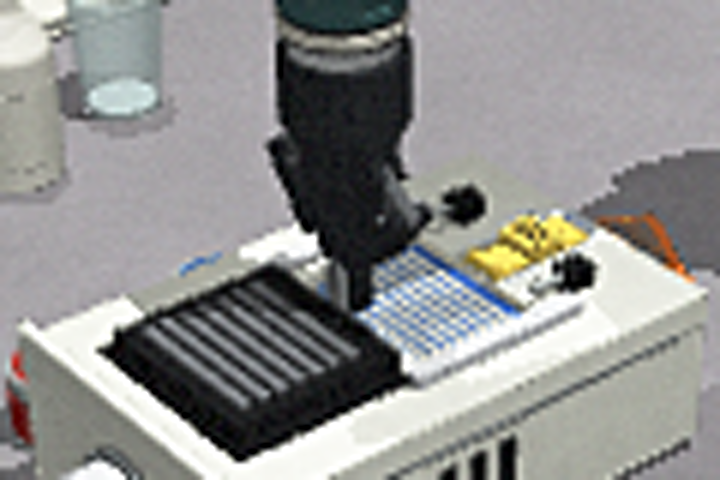

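The cover lies flat and straight, the blue-framed filter is uncovered, and the tab is back up. I'll push a few more millimetres for margin, back off slightly and lift clear.

Request:
jog_arm(deltas=[{"x": 3, "y": 0, "z": 0, "roll": 0, "jaw": 1}, {"x": 6, "y": 0, "z": 0, "roll": 0, "jaw": 1}, {"x": 6, "y": 0, "z": 0, "roll": 0, "jaw": 1}, {"x": 0, "y": 0, "z": 0, "roll": 0, "jaw": 1}, {"x": -3, "y": 0, "z": -3, "roll": 0, "jaw": 1}])

```text
time: 8.32
tcp_pos: [0.5972, -0.0468, 0.1275]
eef_rot: [1.0, 0.008, 0.002, 0.0]
contact_force: [-0.2, -0.1, 0.2]
finger_gap: 0.0002
```

Request:
jog_arm(deltas=[{"x": -3, "y": 0, "z": -15, "roll": 0, "jaw": 1}, {"x": -15, "y": 0, "z": -50, "roll": 0, "jaw": 1}, {"x": -60, "y": 20, "z": -80, "roll": 0, "jaw": 1}, {"x": -100, "y": 60, "z": -100, "roll": 0, "jaw": 1}, {"x": -140, "y": 100, "z": -100, "roll": 0, "jaw": 1}])

```text
time: 8.95
tcp_pos: [0.4583, -0.15, 0.2313]
eef_rot: [1.0, 0.008, 0.005, 0.002]
contact_force: [-0.1, -1.1, 0.8]
finger_gap: -0.0002
```

Request:
jog_arm(deltas=[{"x": -40, "y": 45, "z": 0, "roll": 0, "jaw": 1}, {"x": -80, "y": 90, "z": 0, "roll": 0, "jaw": 1}, {"x": -120, "y": 135, "z": 0, "roll": 0, "jaw": 1}, {"x": -150, "y": 180, "z": 0, "roll": 0, "jaw": 1}, {"x": -150, "y": 180, "z": 0, "roll": 0, "jaw": 1}])

```text
time: 9.57
tcp_pos: [0.3091, -0.3351, 0.2318]
eef_rot: [1.0, 0.005, 0.005, 0.003]
contact_force: [-0.4, -0.7, 1.3]
finger_gap: -0.0002
```

Run:
```python
from h import *
t=cam('top'); o=env.get_obs(); print(o['time'],o['tcp_pos'],o['contact_force'],abs(o['dq']).max())
x,y=270,135
save('final',cv2.resize(t['image'][y:y+115,x:x+150],None,fx=5,fy=5,interpolation=cv2.INTER_CUBIC))
```

```text
9.625 [ 0.31036073 -0.33360362  0.23174189] [ 0.42515242  0.03878591 -0.59379831] 0.05640185833968616
```

View pics/final.png

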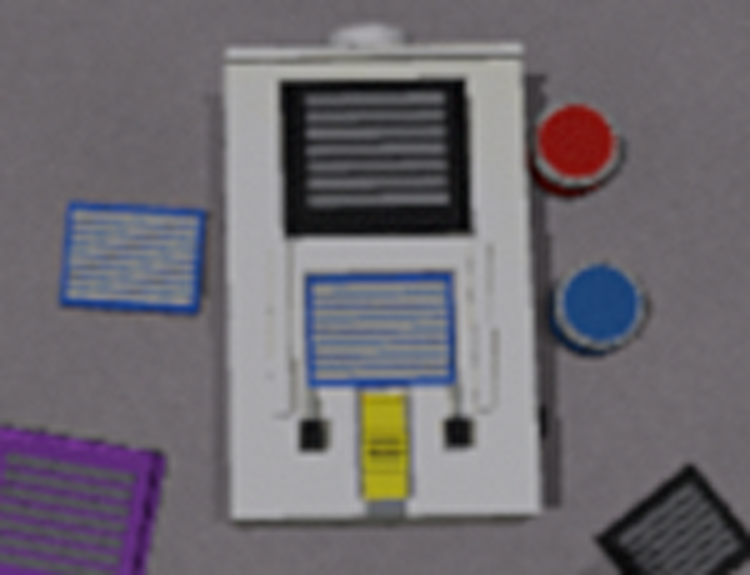

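The final top view shows the cover flat and straight (back edge at crop row 235) and the bay fully open (far edge at row 272, about 25 mm clear). The tab is up and the tins and spare filter are where they were. I'm handing in.

```bash
python3 -c "
from h import *
print(order.hand_in(), env.get_obs()['time'])"
```

```text
the job is handed in; nothing more can be done
the job is handed in; nothing more can be done
```

The filter bay is open and the job is handed in, at about 10 s of the 38 s allowed. I pressed the yellow tab to its stop with the shut fingertip (about 10 N) and the cover sprung free. I then pushed the cover along its rails with about 1–2 N and moved the arm clear.

**Last checks:** in the final top view the cover lies straight on the deck, its back about 25 mm past the bay's far edge by pixel scale. Working from the fingertip position gave about 20 mm. The filter is fully uncovered, the tab shows no sign of being held down, and the tins and spare filter are unmoved. I did not look again at the brayer, palette knife, wash bottle or jar; the arm's path stayed away from them. Cover height, tilt and tab angle were judged only by eye.

**What disagreed or failed:**
- **Camera views:** my first readings from the two views differed by up to 13 mm in y. After correcting pixel offsets and checking against the visible fingertip, the deck corners agreed to about 1–2 mm. The scene view's rib and housing readings still stood about 13 mm off in y, so I did not use them.
- **Refused moves:** two early move calls were refused for a missing "roll" key; nothing moved.

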